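# Sweep the mitre box clear into its offcut drawer

## Robot

A 7-joint arm with a two-finger parallel gripper is mounted at the origin on the work surface; the furniture and walls round the work are solid. World frame = base frame: x ahead of the robot, y to its left, z up, the work surface at z = 0. Lengths are in m, angles in rad, forces in N, time in s.
With the tool pointing down it reaches from about 0.35 to 0.9 m from the base axis. Payload 8.1 kg.
Tool frame: the origin (TCP) lies midway between the tips of the shut fingers; the grasp point (between the pads) lies 19 mm behind it; z points along the fingers, y is the line along which they close (so a half turn about z gives the same grasp; the last joint's range is limited). The gripper opens to 92 mm and grips with 3 to 60 N. Pads are 19 mm wide; open, the fingers measure 130 mm over their backs; the gripper's body (75 mm by 190 mm) begins 47 mm behind the grasp point.
Start: joints at [-1.324, 0.434, 0.025, 1.573, -0.012, 1.134, -0.075], TCP at [0.214, 0.587, 0.227] pointing down, gripper open.
Joint ranges: [-2.62, 2.62], [-0.44, 2.09], [-1.27, 1.32], [0.08, 2.57], [-1.32, 4.46], [0.12, 2], [-2.74, 2.74]. Speed limits (rad/s): [2.22, 2.22, 3.01, 3.01, 3.14, 3.14, 3.14].

## Interface

Orientations are given as a rotation vector (axis times angle).
In Python, from cell import observe, get_image, camera_model, sign_off, recognise, silhouettes gives the robot as it stands.
- The arm moves only by the tool apply_moves, never from a script. Its argument "motion" is a list of rows, each an object of numbers: "x", "y", "z": the shift along the world's x, y, z in cm; "yaw": the turn about the world's z in degrees; "hand": the opening, from -1 (shut) to 1 (fully open), so that 0 is half open. In form: [{"x": .., "y": .., "z": .., "yaw": .., "hand": ..}, ...]. A call has 1 to 10 rows; each row is the pose to reach, as a shift and turn from the pose commanded when the call began; what a row does not reach only later rows make up. A row lasts 1/8 s, in which the tool goes at most 62.5 mm and 10.7 degrees, less where a joint would pass 70% of its speed; a pose out of reach is approached as far as the arm can. A call with a gripper value outside its range is refused whole. The fingers move at their own pace and stop on an object; "newtons" is the grip in N (left out, the last holds). Time passes only in rows, so rows that repeat a pose let the fingers close. It gives the time, the measured TCP pose, the force, the opening and the grip force at its end, in the units of the state.
- observe(): the state, without advancing time (a new reading comes with each control period).
- get_image(name): name is "scene" or "top"; returns the picture (480x640x3 uint8, blue, green, red); there is no depth.
- camera_model(name): a dict with "camera_matrix" (3x3 intrinsics, pixels), "k1" (the pictures are not rectified: a ray, as slopes to the right and down, at radius r is drawn at 1 + k1 r^2 times it, then the intrinsics apply), "T" (4x4, takes a point from camera to world coordinates). Camera axes: x right, y up, looking along -z (the intrinsics and any distortion apply to the point x, -y, -z); pixel columns grow to the right and rows downward; lengths in m; the calibration is good to about 2 mm. A picture is of the moment at which its call begins. camera_model takes no time and is no camera call.
- sign_off(): hands the job in; it is judged then, once.
Trained networks look in the newest picture that a camera, given by its name, has taken for a name from the list of things; names that differ only in an ending like _2 or _b are one class to them, and where a whole thing is asked for, a point or a joint stands for the part that bears it (a point fixed in the world has none). Each returns a list of dicts, best first, with "p" (0 to 1); they miss things now and then, are a little off and sometimes report something else, mostly with a low value. They report only what shows in the picture. A call takes as long as a camera call.
- recognise(query, camera): "rect" ([left, top, right, bottom] in pixels, round what is visible of it).
- silhouettes(query, camera): "mask" (480x640 bool, what is visible of it) and "rect" ([left, top, right, bottom] in pixels, round what is visible of it).
The state is a dict: "clock": time; "joints": joint angles; "dq": joint speeds; "joint_efforts": joint torques, N m; "position": TCP position; "ee_rot": TCP orientation; "force": force on the tool from outside, world axes, zero at the start; "ft_torque": the same for the moment, N m; "width": opening from 0.0 (shut) to 1.0 (fully open); "gripper_force": force on a finger pad.
Only numpy, scipy, OpenCV 4.12 (cv2) and the standard library are available. Lean on these libraries where they do the work, as an engineer would, in place of code of your own. Each camera call takes 0.05 s, during which the arm holds its last target. There are 200 camera calls.

## Task

Clear the mitre box for the next cut: pull its half-open offcut drawer right out to its stop with a fingertip, sweep all four walnut offcuts along the channel and over its open end so that they drop into the drawer, then push the drawer fully shut. Just hook, sweep and push with the fingers: pick nothing up, and leave the tape measure, the pencil and the tin where they are.

Things in the scene. Friction and masses are not known exactly. Their poses are not given: they have to be found in the camera images.
- mitre_box: Pale wooden mitre box fixed to the bench (base 136 x 260 x 10 mm, height 100 mm); origin: middle of its underside. Along its y axis runs a straight channel, open above and at both ends, 60 mm wide (x -30 to +30 mm), floor 72 mm above the bench, between two slotted fences 14 mm thick, tops at 100 mm. The drawer under the channel comes out at the -y end (y = -130 mm), the robot's right.
- channel_mouth (a point): The middle of the channel floor's edge at the -y end of the mitre box (y = -130 mm, 72 mm above the bench), where swept pieces drop into the open drawer; axes as the mitre box. The pieces slide easily, but pushed along together they can wedge across the channel: then back off and sweep fewer at a time.
- offcut_drawer (a joint): How far the drawer is out, in m: 0 shut, 0.12 out at its stop. It slides along the mitre box's -y, starts 0.05 to 0.075 out, takes about 2 to 4 N and stays where it is left. The clear gap between the end of the mitre box and the inner face of the drawer front equals this value.
- drawer_in (a point): Middle of the drawer's inner floor, 16 mm above the bench; moves with the drawer, axes as the mitre box. The inside is 72 mm wide (x) and 139 mm long (y), its sides reach 40 mm above this floor; 44 mm is clear under the mitre box. The front's inner face is 69.5 mm from here toward -y.
- drawer_front (a point): Middle of the drawer front's outer face, 36 mm above the bench; moves with the drawer, axes as the mitre box (the face looks toward -y). The front is a pale board 100 mm wide and 12 mm thick, from 11 to 68 mm above the bench, its middle 48 mm scooped down to 61 mm. No handle.
- mitre_offcut_1: Triangular mitre offcut (right angle, 30 mm short sides, 42 mm long side), walnut, dark brown, 18 mm thick, lying flat in the channel at the start; origin at the middle of its outline, on the face that is underneath at the start, z up at the start. 10 g.
- mitre_offcut_2: A second triangular mitre offcut just like the first, walnut, dark brown, 18 mm thick, lying flat in the channel at the start; origin at the middle of its outline, on the face that is underneath at the start, z up at the start. 10 g.
- long_offcut: Four-sided offcut, 30 mm wide, one side 40 mm and the other 10 mm long, one end square and one cut at 45 degrees, walnut, dark brown, 18 mm thick, lying flat in the channel at the start; origin at the middle of its outline, on the face that is underneath at the start, z up at the start. 13 g.
- square_offcut: Rectangular offcut, 30 x 22 mm, walnut, dark brown, 18 mm thick, lying flat in the channel at the start; origin at the middle of its outline, on the face that is underneath at the start, z up at the start. 11 g.
- tape_measure: Yellow and black tape measure, 37 x 85 x 66 mm, standing on the bench on the robot's side of the drawer; origin at the middle of its underside. Not to be moved.
- pencil: Flat red carpenter's pencil, 171 x 14 x 8 mm, lying on the bench on the robot's side of the mitre box; origin at the middle of its underside. Not to be moved.
- stain_tin: Round orange tin, 75 mm across and 56 mm high, on the bench beyond the left (+y) end of the mitre box; origin at the middle of its underside. Not to be moved.

How it is judged:
By the outcome, as a careful person would: the job done as asked, in the order asked, and still so for the second after the job is handed in, with the robot touching nothing.
It also fails if it takes over 64 s, if anything falls off the work surface, if the arm or the gripper's body presses on something with over 40 N, if the wrist force passes 120 N, or if a joint passes its speed limit or range.

## Working session

There is one attempt and no reset: what is moved stays moved. The work goes in short steps, Python scripts to look and compute and a tool call to move; the robot and the scene stay as the last step left them, time stands still between calls to the robot, and variables do not carry over. Pictures are saved under pics/ and viewed, at most 10 in all, crops included, and the job is handed in when it is done.

Besides the shell and the picture viewer there is one more tool, called after "Request:" as name([rows], argument=value, ...), one row to a line, values as JSON. apply_moves: Moves the arm, as the interface text tells. Its arguments: {"type":"object","properties":{"motion":{"type":"array","items":{"type":"object","properties":{"x":{"type":"number"},"y":{"type":"number"},"z":{"type":"number"},"yaw":{"type":"number"},"hand":{"type":"number"}}}},"newtons":{"type":"number"}},"required":["motion"]}

```bash
mkdir -p pics
python3 - <<'E'
from cell import *
import cv2,numpy as np
for n in("scene","top"):
    cv2.imwrite(f"pics/{n}0.png",get_image(n)); m=camera_model(n); print(n,m["camera_matrix"].tolist(),m["k1"],np.round(m["T"],4).tolist())
o=observe();print(o["clock"],o["position"],o["ee_rot"],o["width"],o["force"])
E
```

```text
scene [[491.9693178843603, 0.0, 319.5433336807251], [0.0, 491.9693178843603, 242.11345545252715], [0.0, 0.0, 1.0]] -0.10816825655080214 [[0.8209, 0.303, -0.484, 0.0054], [-0.5707, 0.4635, -0.6778, -0.7092], [0.019, 0.8327, 0.5535, 0.6469], [0.0, 0.0, 0.0, 1.0]]
top [[586.5008793152992, 0.0, 310.2780188354027], [0.0, 586.5008793152992, 242.85686277462196], [0.0, 0.0, 1.0]] -0.1260036835434865 [[-0.0095, 0.9904, -0.1382, 0.346], [-0.9998, -0.0119, -0.0167, -0.0277], [-0.0182, 0.138, 0.9903, 1.0292], [0.0, 0.0, 0.0, 1.0]]
0.1 [0.21407858 0.58672102 0.22603672] [-5.46682857e-01 -3.09356829e+00  2.15327932e-03] 1.0034449649305544 [0.12695432 0.15797778 0.32814387]
```

View pics/scene0.png

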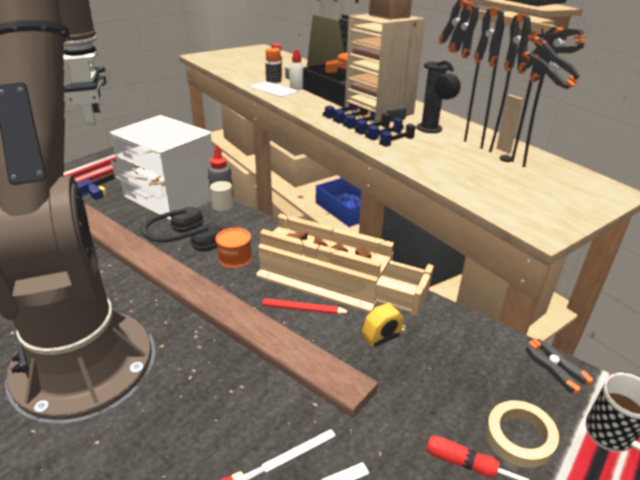

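View pics/top0.png

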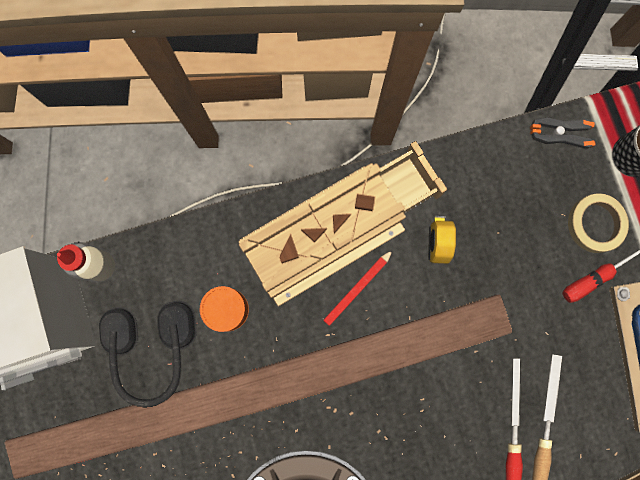

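Scene: mitre box in the middle, drawer part open at the right (about px 405,290). Top: channel runs from (260,265) to (385,185), drawer front near (430,168), tape (442,240), pencil (358,288), tin (223,309). I'll zoom in to fit the pose.

```bash
cat > h.py <<'E'
from cell import *
import cv2,numpy as np
M={n:camera_model(n) for n in("scene","top")}
def proj(P,n="top"):
    m=M[n];T=np.array(m["T"]);P=np.atleast_2d(P);c=(P-T[:3,3])@T[:3,:3]
    s=np.c_[c[:,0],-c[:,1]]/-c[:,2:];r=(s**2).sum(1,keepdims=True);s=s*(1+m["k1"]*r)
    K=np.array(m["camera_matrix"]);return s@K[:2,:2].T+K[:2,2]
def onz(uv,z,n="top"):
    m=M[n];T=np.array(m["T"]);K=np.array(m["camera_matrix"]);uv=np.atleast_2d(uv).astype(float)
    d=(uv-K[:2,2])/np.diag(K)[:2];s=d.copy()
    for _ in range(20): s=d/(1+m["k1"]*(s**2).sum(1,keepdims=True))
    r=np.c_[s[:,0],-s[:,1],-np.ones(len(s))]@T[:3,:3].T
    return T[:3,3]+r*((z-T[2,3])/r[:,2:])
E
python3 - <<'E'
from h import *
im=cv2.imread("pics/top0.png")[130:310,225:475]
cv2.imwrite("pics/crop.png",cv2.resize(im,None,fx=3,fy=3,interpolation=cv2.INTER_CUBIC))
E
```

```text
(no output)
```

View pics/crop.png

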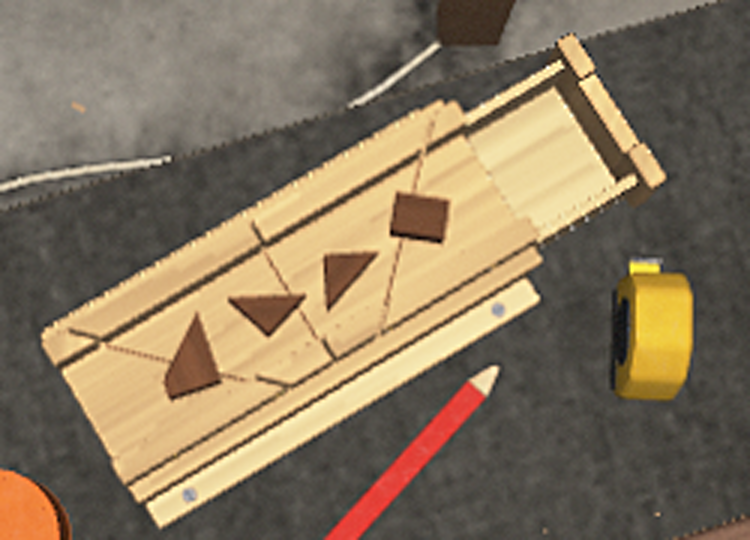

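```bash
cat >> h.py <<'E'
def pt(p,l):
    l=np.atleast_2d(l);c,s=np.cos(p[2]),np.sin(p[2])
    return np.c_[p[0]+c*l[:,0]-s*l[:,1],p[1]+s*l[:,0]+c*l[:,1],l[:,2]]
def loc(p,w):
    w=np.atleast_2d(w);d=w[:,:2]-p[:2];c,s=np.cos(p[2]),np.sin(p[2])
    return np.c_[c*d[:,0]+s*d[:,1],-s*d[:,0]+c*d[:,1]]
E
python3 - <<'E'
from h import *
from scipy.optimize import least_squares
px=np.array([(162,527),(540,298),(42,330),(445,100),(467,125),(543,258),(115,460),(137,498),(577,36),(665,180),(640,192)])/3+[225,130]
def L(d): 
    f=-.142-d
    return np.array([(-.068,.13,.01),(-.068,-.13,.01),(.044,.13,.1),(.044,-.13,.1),(.03,-.13,.1),(-.044,-.13,.1),(-.03,.13,.1),(-.044,.13,.1),(.05,f,.068),(-.05,f,.068),(-.05,f+.012,.068)])
r=least_squares(lambda q:(proj(pt(q,L(q[3])))-px).ravel(),[.55,0,.5,.06],loss="soft_l1")
print(r.x,np.round(r.fun.reshape(-1,2),1).tolist());p=r.x;np.save("p.npy",p)
top=[(390,193),(448,200),(443,243),(388,232)],[(323,252),(378,254),(328,310)],[(228,298),(305,296),(266,335)],[(196,313),(220,378),(170,397)]
for t in top: print(np.round(loc(p,onz(np.array(t)/3+[225,130],.09))*1000).tolist())
for l in [(0,-.13,.072),(0,.13,.072),(0,-.142-p[3],.036),(0,-.13-p[3],.06)]: print(l,np.round(pt(p,l),4))
for n,z in(("tape_measure",.066),("pencil",.004),("stain_tin",.056)):
    for q in recognise(n,"top")[:1]: print(n,q,np.round(onz(np.array(q["rect"]).reshape(2,2),z),3).tolist())
im=cv2.imread("pics/scene0.png")
for u in proj(pt(p,L(p[3])),"scene"): cv2.circle(im,tuple(np.round(u).astype(int)),1,(0,0,255),-1)
cv2.imwrite("pics/chk.png",cv2.resize(im[190:360,230:450],None,fx=3,fy=3))
E
```

```text
[ 0.50188346 -0.03230814  0.52970912  0.07123693] [[-0.4, 0.8], [0.8, 0.8], [0.2, 4.7], [3.7, 0.0], [0.9, -1.2], [-0.2, -7.3], [-1.0, 0.9], [-3.8, -4.2], [-2.6, -0.7], [-0.1, 0.4], [2.3, -0.0]]
[[20.0, -74.0], [0.0, -99.0], [-18.0, -84.0], [2.0, -61.0]]
[[11.0, -25.0], [-5.0, -50.0], [-18.0, -11.0]]
[[16.0, 32.0], [-5.0, -5.0], [-12.0, 24.0]]
[[18.0, 51.0], [-19.0, 58.0], [-14.0, 86.0]]
(0, -0.13, 0.072) [[ 0.5676 -0.1445  0.072 ]]
(0, 0.13, 0.072) [[0.4362 0.0799 0.072 ]]
(0, np.float64(-0.2132369295567469), 0.036) [[ 0.6096 -0.2163  0.036 ]]
(0, np.float64(-0.2012369295567469), 0.06) [[ 0.6036 -0.206   0.06  ]]
pencil {'rect': [325.7, 251.3, 387.9, 324.7], 'p': 0.9} [[0.474, -0.037, 0.004], [0.344, -0.144, 0.004]]
stain_tin {'rect': [202.1, 285.4, 249.9, 336.5], 'p': 0.9} [[0.412, 0.17, 0.056], [0.327, 0.09, 0.056]]
```

View pics/chk.png

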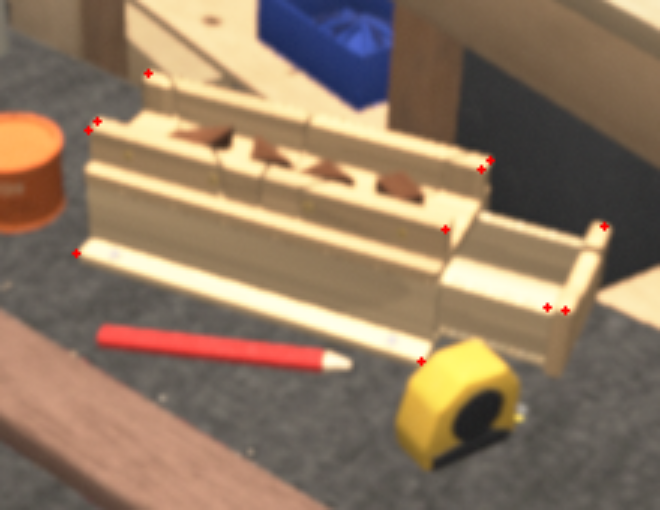

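The overlay on the scene image matches well except my two mislabelled near-fence picks (a ledge of the body); I refit without them and check the mouth edge.

Run:
```python
from h import *
from scipy.optimize import least_squares
px=np.array([(162,527),(540,298),(445,100),(467,125),(115,460),(583,38),(665,180),(638,190)])/3+[225,130]
ps=np.array([(78,251),(430,362),(148,72),(489,160),(606,228)])/3+[230,190]
def L(d): 
    f=-.142-d
    return np.array([(-.068,.13,.01),(-.068,-.13,.01),(.044,-.13,.1),(.03,-.13,.1),(-.03,.13,.1),(.05,f,.068),(-.05,f,.068),(-.05,f+.012,.068)])
S=lambda d:np.array([(-.068,.13,.01),(-.068,-.13,.01),(.044,.13,.1),(.044,-.13,.1),(.05,-.142-d,.068)])
r=least_squares(lambda q:np.r_[(proj(pt(q,L(q[3])))-px).ravel(),(proj(pt(q,S(q[3])),"scene")-ps).ravel()],[.55,0,.5,.06],loss="soft_l1")
p=r.x;print(p,np.round(r.fun.reshape(-1,2),1).tolist());np.save("p.npy",p)
print(np.round(loc(p,onz(np.array([(470,135),(540,240)])/3+[225,130],.072))*1000).tolist())
top=[(390,193),(448,200),(443,243),(388,232)],[(323,252),(378,254),(328,310)],[(228,298),(305,296),(266,335)],[(196,313),(220,378),(170,397)]
for t in top: print(np.round(loc(p,onz(np.array(t)/3+[225,130],.09))*1000).tolist())
for l in [(0,-.13,.072),(0,.13,.072),(0,.1,.072),(0,-.142-p[3],.036),(0,-.13-p[3],.06),(0,-.105-p[3],.06)]: print(l,np.round(pt(p,l),4))
t=onz(np.array([(615,390),(625,290),(690,280),(685,400)])/3+[225,130],.066);print("tape",np.round(loc(p,t)*1000).tolist())
im=cv2.imread("pics/top0.png")
q=proj(pt(p,[(a,b,.1) for a in(.044,.03,-.03,-.044) for b in(.13,-.13)]+[(a,b,.072) for a in(-.03,.03) for b in(.13,-.13)]+[(a,-.13-p[3]-t,.068) for a in(.05,-.05) for t in(0,.012)]))
im=cv2.resize(im[130:310,225:475],None,fx=3,fy=3,interpolation=cv2.INTER_CUBIC)
for u in (q-[225,130])*3: cv2.circle(im,tuple(np.round(u).astype(int)),2,(0,0,255),-1)
cv2.imwrite("pics/chk2.png",im)
```

```text
[ 0.50259929 -0.0326697   0.52874553  0.0714509 ] [[-0.3, 0.4], [1.0, 0.5], [3.9, -0.4], [1.1, -1.6], [-0.8, 0.4], [-4.3, -1.8], [0.2, 0.1], [3.3, 0.3], [-0.6, 0.2], [-2.9, -0.9], [0.3, -0.5], [-0.1, -0.5], [-0.4, -1.2]]
[[28.0, -132.0], [-43.0, -133.0]]
[[20.0, -73.0], [0.0, -98.0], [-19.0, -83.0], [2.0, -61.0]]
[[10.0, -25.0], [-6.0, -50.0], [-18.0, -11.0]]
[[15.0, 32.0], [-5.0, -4.0], [-13.0, 25.0]]
[[17.0, 51.0], [-20.0, 58.0], [-15.0, 87.0]]
(0, -0.13, 0.072) [[ 0.5682 -0.1449  0.072 ]]
(0, 0.13, 0.072) [[0.437  0.0796 0.072 ]]
(0, 0.1, 0.072) [[0.4522 0.0537 0.072 ]]
(0, np.float64(-0.21345090265127592), 0.036) [[ 0.6103 -0.217   0.036 ]]
(0, np.float64(-0.20145090265127594), 0.06) [[ 0.6042 -0.2066  0.06  ]]
(0, np.float64(-0.17645090265127594), 0.06) [[ 0.5916 -0.185   0.06  ]]
tape [[-135.0, -126.0], [-91.0, -160.0], [-105.0, -195.0], [-160.0, -156.0]]
```

View pics/chk2.png

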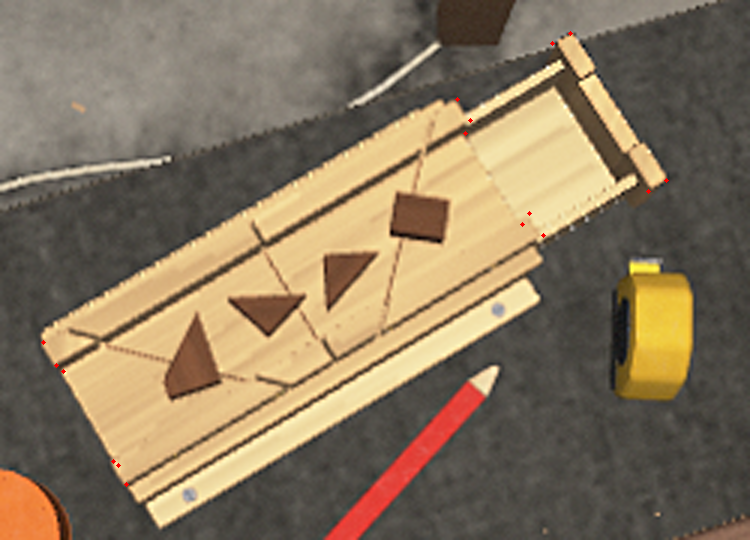

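The refit overlay agrees with the channel, mouth and drawer front (front top corners ≈(570,35) and (665,182) in the crop). Now I travel over the drawer gap, turning and shutting the hand.

Request:
apply_moves([
  {"x": 2.5, "y": -5.1, "yaw": -4, "hand": -1},
  {"x": 5, "y": -10.2, "yaw": -8, "hand": -1},
  {"x": 7.5, "y": -15.3, "yaw": -12, "hand": -1},
  {"x": 10, "y": -20.4, "yaw": -16, "hand": -1},
  {"x": 12.5, "y": -25.5, "yaw": -20, "hand": -1},
  {"x": 15, "y": -30.6, "yaw": -24, "hand": -1},
  {"x": 17.5, "y": -35.7, "yaw": -28, "hand": -1},
  {"x": 20, "y": -40.8, "yaw": -32, "hand": -1},
  {"x": 22.5, "y": -45.9, "yaw": -36, "hand": -1},
  {"x": 25, "y": -51, "yaw": -39.7, "hand": -1},
])

```text
schema error: expected keys x, y, z, yaw, hand
```

Request:
apply_moves([
  {"x": 2.5, "y": -5.1, "z": 0, "yaw": -4, "hand": -1},
  {"x": 5, "y": -10.2, "z": 0, "yaw": -8, "hand": -1},
  {"x": 7.5, "y": -15.3, "z": 0, "yaw": -12, "hand": -1},
  {"x": 10, "y": -20.4, "z": 0, "yaw": -16, "hand": -1},
  {"x": 12.5, "y": -25.5, "z": 0, "yaw": -20, "hand": -1},
  {"x": 15, "y": -30.6, "z": 0, "yaw": -24, "hand": -1},
  {"x": 17.5, "y": -35.7, "z": 0, "yaw": -28, "hand": -1},
  {"x": 20, "y": -40.8, "z": 0, "yaw": -32, "hand": -1},
  {"x": 22.5, "y": -45.9, "z": 0, "yaw": -36, "hand": -1},
  {"x": 25, "y": -51, "z": 0, "yaw": -39.7, "hand": -1},
])

```text
clock: 1.5
position: [0.4648, 0.0755, 0.227]
ee_rot: [1.567, 2.722, 0.001]
force: [1.6, 1.3, -0.6]
width: 0.005
gripper_force: 0.0
```

Request:
apply_moves([
  {"x": 2.5, "y": -5.1, "z": 0, "yaw": 0, "hand": -1},
  {"x": 5, "y": -10.2, "z": 0, "yaw": 0, "hand": -1},
  {"x": 7.5, "y": -15.4, "z": 0, "yaw": 0, "hand": -1},
  {"x": 10, "y": -20.5, "z": 0, "yaw": 0, "hand": -1},
  {"x": 12.5, "y": -25.7, "z": 0, "yaw": 0, "hand": -1},
  {"x": 12.5, "y": -25.7, "z": -4, "yaw": 0, "hand": -1},
  {"x": 12.5, "y": -25.7, "z": -9, "yaw": 0, "hand": -1},
  {"x": 12.5, "y": -25.7, "z": -14, "yaw": 0, "hand": -1},
  {"x": 12.5, "y": -25.7, "z": -18.1, "yaw": 0, "hand": -1},
  {"x": 12.5, "y": -25.7, "z": -18.1, "yaw": 0, "hand": -1},
])

```text
clock: 2.75
position: [0.5869, -0.179, 0.043]
ee_rot: [-1.562, -2.719, 0.003]
force: [-0.6, -1.1, 0.1]
width: 0.003
gripper_force: 0.0
```

Run:
```python
from h import *
p=np.load("p.npy");cv2.imwrite("pics/hook.png",cv2.resize(get_image("scene")[170:370,250:500],None,fx=3,fy=3));o=observe();print(o["position"],o["force"],loc(p,o["position"]))
```

```text
[ 0.58851478 -0.17973793  0.04529007] [-0.13655518 -0.0571065   0.21102472] [[-5.73115190e-06 -1.70324797e-01]]
```

View pics/hook.png

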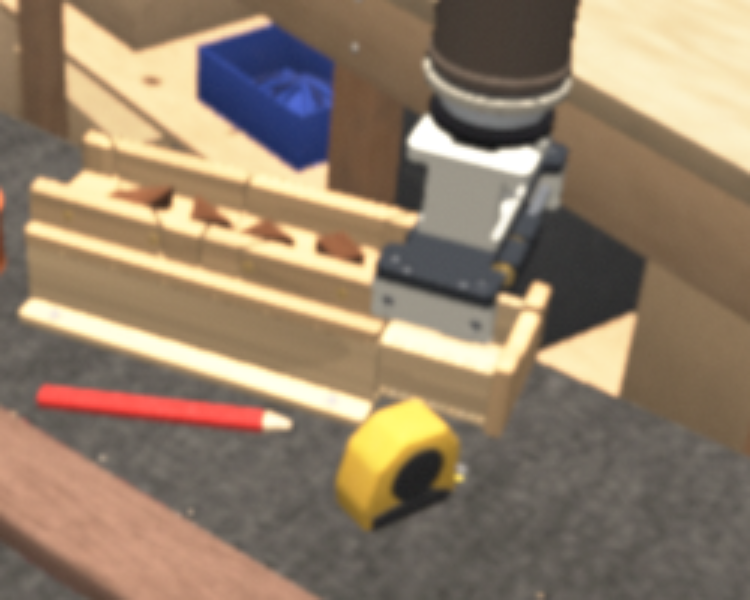

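The fingers are inside the drawer gap (hand over (450,280) in the crop) and clear of the tape. Pulling along the box's -y.

Request:
apply_moves([
  {"x": 0.5, "y": -0.86, "z": 0, "yaw": 0, "hand": -1},
  {"x": 1.0, "y": -1.73, "z": 0, "yaw": 0, "hand": -1},
  {"x": 1.3, "y": -2.25, "z": 0, "yaw": 0, "hand": -1},
  {"x": 1.6, "y": -2.77, "z": 0, "yaw": 0, "hand": -1},
  {"x": 1.9, "y": -3.28, "z": 0, "yaw": 0, "hand": -1},
  {"x": 2.2, "y": -3.8, "z": 0, "yaw": 0, "hand": -1},
  {"x": 2.5, "y": -4.3, "z": 0, "yaw": 0, "hand": -1},
  {"x": 2.8, "y": -4.8, "z": 0, "yaw": 0, "hand": -1},
  {"x": 3.1, "y": -5.3, "z": 0, "yaw": 0, "hand": -1},
  {"x": 3.3, "y": -5.65, "z": 0, "yaw": 0, "hand": -1},
])

```text
clock: 4.05
position: [0.6224, -0.2368, 0.0457]
ee_rot: [1.565, 2.724, -0.0]
force: [-1.4, 2.3, 1.5]
width: 0.005
gripper_force: 1.1
```

Request:
apply_moves([
  {"x": 0.15, "y": -0.26, "z": 0, "yaw": 0, "hand": -1},
  {"x": 0.3, "y": -0.52, "z": 0, "yaw": 0, "hand": -1},
  {"x": 0.4, "y": -0.7, "z": 0, "yaw": 0, "hand": -1},
  {"x": 0.5, "y": -0.86, "z": 0, "yaw": 0, "hand": -1},
  {"x": 0.5, "y": -0.86, "z": 0, "yaw": 0, "hand": -1},
])

```text
clock: 4.68
position: [0.6237, -0.2383, 0.0444]
ee_rot: [-1.555, -2.716, -0.007]
force: [-13.9, 19.2, 11.7]
width: 0.004
gripper_force: 11.6
```

Hit the stop (24 N). Back off and lift over the square.

Request:
apply_moves([
  {"x": -0.8, "y": 1.4, "z": 0, "yaw": 0, "hand": -1},
  {"x": -1.2, "y": 2.1, "z": 1, "yaw": 0, "hand": -1},
  {"x": -1.2, "y": 2.1, "z": 6, "yaw": 0, "hand": -1},
  {"x": -1.2, "y": 2.1, "z": 11, "yaw": 0, "hand": -1},
])

```text
clock: 5.18
position: [0.6152, -0.2245, 0.1577]
ee_rot: [1.565, 2.723, -0.001]
force: [0.4, -0.8, -0.1]
width: 0.004
gripper_force: 0.0
```

Run:
```python
from h import *
p=np.load("p.npy");o=observe();print(o["joints"],o["position"],o["force"],loc(p,o["position"]))
```

```text
[-0.05072115  0.57323209  0.49675604  1.60678405 -0.303587    1.03832774
  1.06165963] [ 0.61524416 -0.22453897  0.15773913] [ 0.36309755 -0.78799837 -0.06412742] [[ 0.00047359 -0.22249148]]
```

Request:
apply_moves([
  {"x": -0.8, "y": 1.8, "z": 0, "yaw": -10, "hand": -1},
  {"x": -1.6, "y": 3.6, "z": 0, "yaw": -20, "hand": -1},
  {"x": -2.4, "y": 5.4, "z": 0, "yaw": -30, "hand": -1},
  {"x": -3.2, "y": 7.2, "z": 0, "yaw": -40, "hand": -1},
  {"x": -4, "y": 9, "z": 0, "yaw": -50, "hand": -1},
  {"x": -4.8, "y": 10.8, "z": 0, "yaw": -60, "hand": -1},
  {"x": -5.7, "y": 12.6, "z": 0, "yaw": -70, "hand": -1},
  {"x": -6.5, "y": 14.4, "z": 0, "yaw": -80, "hand": -1},
  {"x": -7.3, "y": 16.2, "z": 0, "yaw": -90, "hand": -1},
  {"x": -7.3, "y": 16.2, "z": -2, "yaw": -90, "hand": -1},
])

```text
clock: 6.42
position: [0.5435, -0.0606, 0.1371]
ee_rot: [3.032, 0.819, 0.005]
force: [-0.4, -0.5, -0.5]
width: 0.005
gripper_force: 0.0
```

Run:
```python
from h import *
p=np.load("p.npy");o=observe();print(o["joints"][6],o["position"],o["ee_rot"],o["force"],loc(p,o["position"]))
```

```text
-0.4702117321002177 [ 0.54347693 -0.06059483  0.13710746] [3.03218922 0.81897412 0.0054441 ] [-0.38301176 -0.4601817  -0.45395397] [[ 0.02120856 -0.04473244]]
```

Request:
apply_moves([
  {"x": -0.07, "y": -0.04, "z": 0, "yaw": 0, "hand": -1},
  {"x": -0.07, "y": -0.04, "z": -2, "yaw": 0, "hand": -1},
  {"x": -0.07, "y": -0.04, "z": -4, "yaw": 0, "hand": -1},
  {"x": -0.07, "y": -0.04, "z": -5.8, "yaw": 0, "hand": -1},
  {"x": -0.07, "y": -0.04, "z": -5.8, "yaw": 0, "hand": -1},
])

```text
clock: 7.05
position: [0.5408, -0.0624, 0.0766]
ee_rot: [-3.032, -0.819, 0.003]
force: [-0.6, 0.2, 0.4]
width: 0.005
gripper_force: 0.0
```

Run:
```python
from h import *
p=np.load("p.npy");o=observe();print(o["position"],o["force"],loc(p,o["position"]))
```

```text
[ 0.5407632  -0.0623751   0.07657027] [-0.62667944  0.2012781   0.35797183] [[ 0.01796736 -0.04490065]]
```

Request:
apply_moves([
  {"x": 0.45, "y": -0.78, "z": 0, "yaw": 0, "hand": -1},
  {"x": 0.91, "y": -1.55, "z": 0, "yaw": 0, "hand": -1},
  {"x": 1.36, "y": -2.33, "z": 0, "yaw": 0, "hand": -1},
  {"x": 1.2, "y": -3.24, "z": 0, "yaw": 0, "hand": -1},
  {"x": 1.03, "y": -4.15, "z": 0, "yaw": 0, "hand": -1},
  {"x": 0.87, "y": -5.05, "z": 0, "yaw": 0, "hand": -1},
  {"x": 1.38, "y": -5.92, "z": 0, "yaw": 0, "hand": -1},
  {"x": 1.88, "y": -6.78, "z": 0, "yaw": 0, "hand": -1},
  {"x": 2.39, "y": -7.64, "z": 0, "yaw": 0, "hand": -1},
  {"x": 2.79, "y": -8.34, "z": 0, "yaw": 0, "hand": -1},
])

```text
clock: 8.3
position: [0.5762, -0.1443, 0.0797]
ee_rot: [3.028, 0.826, 0.017]
force: [11.8, 3.4, 0.0]
width: 0.002
gripper_force: 5.9
```

The square seems squeezed between finger and left fence. Release, lift and look.

Request:
apply_moves([
  {"x": 0.9, "y": 0.5, "z": 0, "yaw": 0, "hand": -1},
  {"x": 1.3, "y": 0.75, "z": 0, "yaw": 0, "hand": -1},
  {"x": 1.3, "y": 0.75, "z": 4, "yaw": 0, "hand": -1},
  {"x": -2.5, "y": 5.75, "z": 9, "yaw": 0, "hand": -1},
  {"x": -7, "y": 10, "z": 12, "yaw": 0, "hand": -1},
  {"x": -11, "y": 15, "z": 12, "yaw": 9, "hand": -1},
  {"x": -14, "y": 20, "z": 12, "yaw": 18, "hand": -1},
  {"x": -15, "y": 25, "z": 12, "yaw": 27, "hand": -1},
  {"x": -15, "y": 26, "z": 12, "yaw": 36, "hand": -1},
])

```text
clock: 9.43
position: [0.4169, 0.1185, 0.1974]
ee_rot: [-2.618, -1.732, 0.001]
force: [0.8, 0.7, -0.6]
width: 0.007
gripper_force: 0.0
```

Run:
```python
from h import *
im=get_image("top");cv2.imwrite("pics/top1.png",cv2.resize(im[130:310,225:475],None,fx=3,fy=3,interpolation=cv2.INTER_CUBIC))
p=np.load("p.npy");o=observe();print(o["position"],o["ee_rot"],o["force"],loc(p,o["position"]))
```

```text
[0.41755787 0.11867114 0.19749628] [-2.61256217e+00 -1.74160733e+00  6.50641687e-04] [0.28800635 0.71819643 0.56708638] [[0.00291577 0.17357302]]
```

View pics/top1.png

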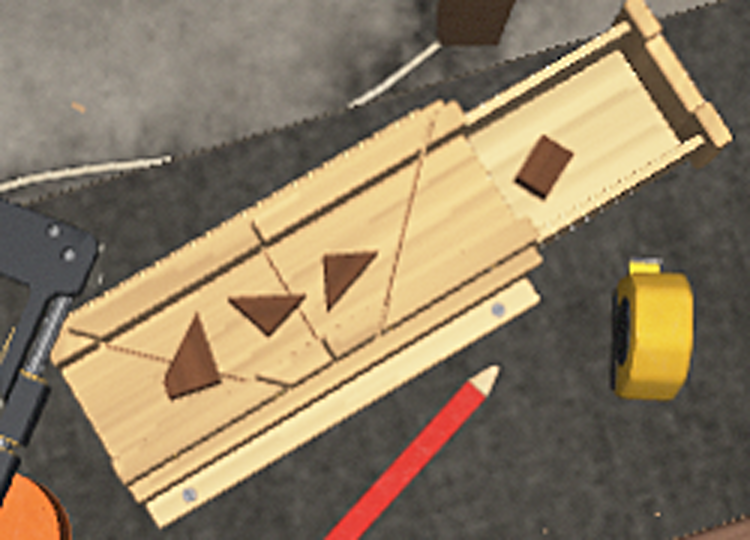

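The square lies flat in the fully open drawer (545,165 in crop); the other three are undisturbed. Now position behind the long offcut with fingers spread to about 50 mm across the channel.

Request:
apply_moves([
  {"x": 1, "y": -2, "z": 0, "yaw": 10, "hand": -0.74},
  {"x": 2, "y": -4, "z": 0, "yaw": 20, "hand": -0.74},
  {"x": 2.9, "y": -5.3, "z": 0, "yaw": 30, "hand": -0.74},
  {"x": 2.9, "y": -5.3, "z": 0, "yaw": 40, "hand": -0.74},
  {"x": 2.9, "y": -5.3, "z": 0, "yaw": 50, "hand": -0.74},
  {"x": 2.9, "y": -5.3, "z": -3, "yaw": 54, "hand": -0.74},
  {"x": 2.9, "y": -5.3, "z": -7, "yaw": 54, "hand": -0.74},
  {"x": 2.9, "y": -5.3, "z": -7, "yaw": 54, "hand": -0.74},
])

```text
clock: 10.48
position: [0.4463, 0.0595, 0.126]
ee_rot: [-1.569, -2.718, 0.008]
force: [-0.3, -0.1, 0.2]
width: 0.128
gripper_force: 0.0
```

Run:
```python
from h import *
p=np.load("p.npy");o=observe();print(o["joints"][6],o["position"],o["ee_rot"],o["width"],o["force"],loc(p,o["position"]))
```

```text
0.6185596976805531 [0.44625302 0.05948054 0.12595626] [-1.56905693 -2.71802306  0.00756796] 0.1275571542458573 [-0.33326549 -0.05687931  0.20667132] [[-0.00216642  0.10799017]]
```

Request:
apply_moves([
  {"x": 0.15, "y": 0.1, "z": -2.5, "yaw": 0, "hand": -0.74},
  {"x": 0.15, "y": 0.1, "z": -4.9, "yaw": 0, "hand": -0.74},
  {"x": 0.15, "y": 0.1, "z": -4.9, "yaw": 0, "hand": -0.74},
  {"x": 0.65, "y": -0.76, "z": -4.9, "yaw": 0, "hand": -0.74},
  {"x": 1.15, "y": -1.63, "z": -4.9, "yaw": 0, "hand": -0.74},
  {"x": 1.65, "y": -2.49, "z": -4.9, "yaw": 0, "hand": -0.74},
  {"x": 2.15, "y": -3.35, "z": -4.9, "yaw": 0, "hand": -0.74},
  {"x": 2.65, "y": -4.22, "z": -4.9, "yaw": 0, "hand": -0.74},
])

```text
clock: 11.48
position: [0.4753, 0.0183, 0.0788]
ee_rot: [1.565, 2.724, 0.0]
force: [-0.7, 0.0, 0.4]
width: 0.127
gripper_force: 0.0
```

Run:
```python
from h import *
p=np.load("p.npy");o=observe();print(o["position"],o["width"],o["force"],loc(p,o["position"]))
```

```text
[0.47528152 0.01834963 0.07882449] 0.12677535672480356 [-0.70325956  0.0473061   0.39508912] [[0.00214946 0.05783262]]
```

Request:
apply_moves([
  {"x": 0.4, "y": -0.9, "z": 0, "yaw": 0, "hand": -0.74},
  {"x": 0.9, "y": -1.76, "z": 0, "yaw": 0, "hand": -0.74},
  {"x": 1.4, "y": -2.63, "z": 0, "yaw": 0, "hand": -0.74},
  {"x": 1.9, "y": -3.49, "z": 0, "yaw": 0, "hand": -0.74},
  {"x": 2.4, "y": -4.35, "z": 0, "yaw": 0, "hand": -0.74},
])

```text
clock: 12.1
position: [0.4992, -0.025, 0.0787]
ee_rot: [-1.565, -2.724, -0.0]
force: [0.2, 0.6, 0.1]
width: 0.132
gripper_force: 0.1
```

Run:
```python
from h import *
p=np.load("p.npy");o=observe();print(o["position"],o["width"],o["force"],loc(p,o["position"]))
im=get_image("top");cv2.imwrite("pics/top2.png",cv2.resize(im[130:310,225:475],None,fx=3,fy=3,interpolation=cv2.INTER_CUBIC))
```

```text
[ 0.49921816 -0.02499588  0.07871192] 0.13190951482411375 [0.18764891 0.64810398 0.08022831] [[0.00095166 0.0083315 ]]
```

Request:
apply_moves([
  {"x": 0.5, "y": -0.86, "z": 0, "yaw": 0, "hand": -0.74},
  {"x": 1.0, "y": -1.73, "z": 0, "yaw": 0, "hand": -0.74},
  {"x": 1.5, "y": -2.59, "z": 0, "yaw": 0, "hand": -0.74},
  {"x": 2.0, "y": -3.45, "z": 0, "yaw": 0, "hand": -0.74},
  {"x": 2.5, "y": -4.32, "z": 0, "yaw": 0, "hand": -0.74},
])

```text
clock: 12.78
position: [0.5243, -0.0682, 0.0787]
ee_rot: [1.565, 2.724, 0.0]
force: [0.6, 0.4, 0.1]
width: 0.134
gripper_force: 0.1
```

Request:
apply_moves([
  {"x": 0.5, "y": -0.86, "z": 0, "yaw": 0, "hand": -0.74},
  {"x": 1.0, "y": -1.73, "z": 0, "yaw": 0, "hand": -0.74},
  {"x": 1.5, "y": -2.59, "z": 0, "yaw": 0, "hand": -0.74},
  {"x": 2.0, "y": -3.45, "z": 0, "yaw": 0, "hand": -0.74},
  {"x": 2.5, "y": -4.32, "z": 0, "yaw": 0, "hand": -0.74},
])

```text
clock: 13.4
position: [0.5493, -0.1114, 0.0787]
ee_rot: [1.565, 2.724, 0.0]
force: [-0.9, 0.4, 0.1]
width: 0.128
gripper_force: 0.1
```

Run:
```python
from h import *
p=np.load("p.npy");o=observe();print(o["position"],o["width"],o["force"],loc(p,o["position"]))
im=get_image("top");cv2.imwrite("pics/top3.png",cv2.resize(im[130:310,225:475],None,fx=3,fy=3,interpolation=cv2.INTER_CUBIC))
```

```text
[ 0.54925206 -0.11141769  0.07873662] 0.12825908331663474 [-0.89801218  0.40567094  0.08956155] [[ 0.00055742 -0.09152823]]
```

View pics/top3.png

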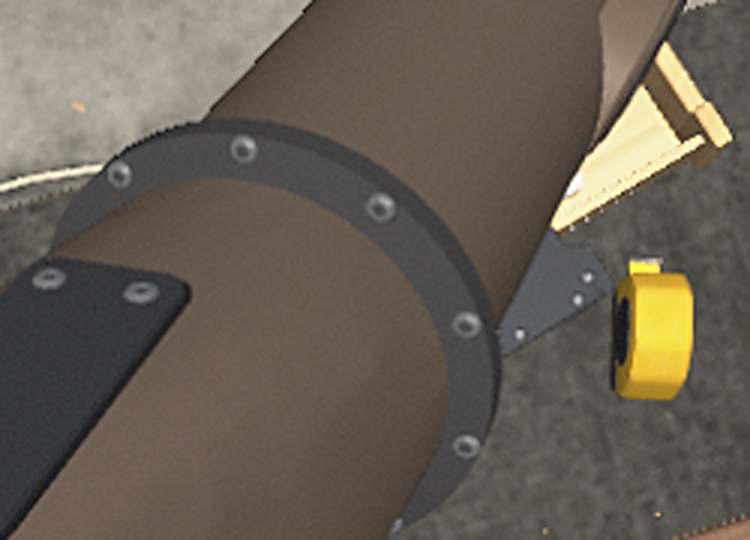

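The arm hides the channel from above, but forces stay under 1 N (no wedging). Finish the sweep.

Request:
apply_moves([
  {"x": 0.5, "y": -0.86, "z": 0, "yaw": 0, "hand": -0.74},
  {"x": 1.0, "y": -1.73, "z": 0, "yaw": 0, "hand": -0.74},
  {"x": 1.5, "y": -2.59, "z": 0, "yaw": 0, "hand": -0.74},
  {"x": 2.0, "y": -3.45, "z": 0, "yaw": 0, "hand": -0.74},
  {"x": 2.5, "y": -4.32, "z": 0, "yaw": 0, "hand": -0.74},
  {"x": 2.5, "y": -4.32, "z": 0, "yaw": 0, "hand": -0.74},
])

```text
clock: 14.2
position: [0.5742, -0.1551, 0.0788]
ee_rot: [1.566, 2.723, -0.001]
force: [-0.5, 0.0, 0.3]
width: 0.129
gripper_force: 0.0
```

Request:
apply_moves([
  {"x": 0, "y": 0, "z": 3, "yaw": 0, "hand": -0.74},
  {"x": 0, "y": 0, "z": 8, "yaw": 0, "hand": -0.74},
  {"x": 1.5, "y": -3, "z": 12, "yaw": 0, "hand": -1},
  {"x": 4, "y": -8, "z": 12, "yaw": 0, "hand": -1},
  {"x": 5, "y": -13, "z": 12, "yaw": 0, "hand": -1},
  {"x": 5, "y": -17, "z": 12, "yaw": 0, "hand": -1},
  {"x": 3, "y": -22, "z": 12, "yaw": 0, "hand": -1},
  {"x": 1, "y": -27, "z": 12, "yaw": 0, "hand": -1},
])

```text
clock: 15.2
position: [0.5835, -0.4248, 0.1983]
ee_rot: [-1.563, -2.724, -0.001]
force: [0.1, -0.5, 0.3]
width: 0.006
gripper_force: 0.0
```

Run:
```python
from h import *
p=np.load("p.npy");o=observe();print(o["position"],o["width"],o["force"],loc(p,o["position"]))
im=get_image("top");cv2.imwrite("pics/top4.png",cv2.resize(im[130:310,225:475],None,fx=3,fy=3,interpolation=cv2.INTER_CUBIC))
```

```text
[ 0.58354376 -0.42479087  0.19831946] 0.00566291332979382 [ 0.11680995 -0.5290602   0.33578336] [[-0.12791501 -0.37940581]]
```

View pics/top4.png

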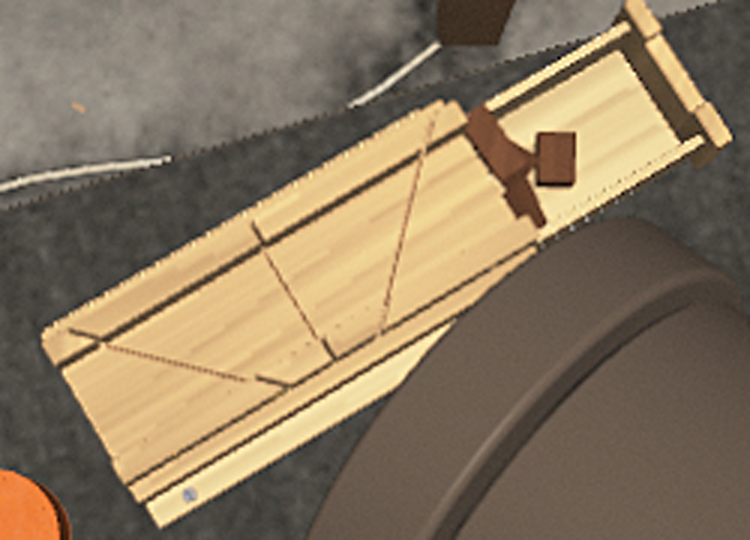

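All three dropped into the drawer: channel is empty, the pile is at the mouth (510,160), the square at (555,160). Go round to the outside of the drawer front.

Request:
apply_moves([
  {"x": 2.3, "y": 4.5, "z": 0, "yaw": 0, "hand": -1},
  {"x": 4.6, "y": 9, "z": 0, "yaw": 0, "hand": -1},
  {"x": 6.9, "y": 13.6, "z": 0, "yaw": 0, "hand": -1},
  {"x": 6.9, "y": 13.6, "z": -4, "yaw": 0, "hand": -1},
  {"x": 6.9, "y": 13.6, "z": -8, "yaw": 0, "hand": -1},
  {"x": 6.9, "y": 13.6, "z": -12, "yaw": 0, "hand": -1},
  {"x": 6.9, "y": 13.6, "z": -15.2, "yaw": 0, "hand": -1},
  {"x": 6.9, "y": 13.6, "z": -15.2, "yaw": 0, "hand": -1},
])

```text
clock: 16.25
position: [0.6512, -0.2863, 0.044]
ee_rot: [-1.562, -2.72, 0.001]
force: [-0.3, 0.9, 0.1]
width: 0.003
gripper_force: 0.0
```

Run:
```python
from h import *
p=np.load("p.npy");o=observe();print(o["position"],o["ee_rot"],o["force"],loc(p,o["position"]))
```

```text
[ 0.6511634  -0.28632112  0.04402839] [-1.56167765e+00 -2.71966733e+00  5.12821469e-04] [-0.34371752  0.92931198  0.10736204] [[ 0.00032167 -0.29395618]]
```

Request:
apply_moves([
  {"x": -0.5, "y": 0.86, "z": 0, "yaw": 0, "hand": -1},
  {"x": -1.0, "y": 1.73, "z": 0, "yaw": 0, "hand": -1},
  {"x": -1.4, "y": 2.4, "z": 0, "yaw": 0, "hand": -1},
  {"x": -1.8, "y": 3.1, "z": 0, "yaw": 0, "hand": -1},
  {"x": -2.2, "y": 3.8, "z": 0, "yaw": 0, "hand": -1},
  {"x": -2.6, "y": 4.45, "z": 0, "yaw": 0, "hand": -1},
])

```text
clock: 17.0
position: [0.6268, -0.2432, 0.0469]
ee_rot: [1.565, 2.724, 0.0]
force: [1.7, -1.4, 0.4]
width: 0.008
gripper_force: 1.2
```

Request:
apply_moves([
  {"x": -0.4, "y": 0.7, "z": 0, "yaw": 0, "hand": -1},
  {"x": -0.8, "y": 1.4, "z": 0, "yaw": 0, "hand": -1},
  {"x": -1.2, "y": 2.1, "z": 0, "yaw": 0, "hand": -1},
])

```text
clock: 17.38
position: [0.6144, -0.2222, 0.0467]
ee_rot: [-1.565, -2.724, 0.0]
force: [1.3, -1.6, 1.1]
width: 0.005
gripper_force: 1.2
```

Request:
apply_moves([
  {"x": -0.4, "y": 0.7, "z": 0, "yaw": 0, "hand": -1},
  {"x": -0.8, "y": 1.4, "z": 0, "yaw": 0, "hand": -1},
  {"x": -1.2, "y": 2.1, "z": 0, "yaw": 0, "hand": -1},
  {"x": -1.6, "y": 2.8, "z": 0, "yaw": 0, "hand": -1},
])

```text
clock: 17.88
position: [0.5984, -0.1941, 0.0466]
ee_rot: [-1.565, -2.724, 0.0]
force: [0.4, -2.7, -1.2]
width: 0.006
gripper_force: 1.2
```

Request:
apply_moves([
  {"x": -0.4, "y": 0.7, "z": 0, "yaw": 0, "hand": -1},
  {"x": -0.8, "y": 1.4, "z": 0, "yaw": 0, "hand": -1},
  {"x": -1.2, "y": 2.1, "z": 0, "yaw": 0, "hand": -1},
])

```text
clock: 18.25
position: [0.5866, -0.173, 0.0467]
ee_rot: [-1.565, -2.724, -0.0]
force: [0.6, -2.9, -1.1]
width: 0.006
gripper_force: 1.2
```

Run:
```python
from h import *
p=np.load("p.npy");o=observe();print(o["position"],o["force"],loc(p,o["position"]))
```

```text
[ 0.58659959 -0.17303387  0.04669383] [ 0.59583354 -2.85977815 -1.09855449] [[ 0.00172248 -0.16357012]]
```

12 mm left; push until the stop.

Request:
apply_moves([
  {"x": -0.25, "y": 0.43, "z": 0, "yaw": 0, "hand": -1},
  {"x": -0.5, "y": 0.86, "z": 0, "yaw": 0, "hand": -1},
  {"x": -0.75, "y": 1.3, "z": 0, "yaw": 0, "hand": -1},
  {"x": -0.9, "y": 1.55, "z": 0, "yaw": 0, "hand": -1},
  {"x": -0.9, "y": 1.55, "z": 0, "yaw": 0, "hand": -1},
])

```text
clock: 18.88
position: [0.5811, -0.1632, 0.0479]
ee_rot: [1.563, 2.713, -0.005]
force: [10.0, -16.1, -9.2]
width: 0.003
gripper_force: 9.4
```

Run:
```python
from h import *
p=np.load("p.npy");o=observe();print(o["position"],o["force"],loc(p,o["position"]))
```

```text
[ 0.5811097  -0.16320158  0.04787696] [  9.97573506 -16.05962029  -9.16921709] [[ 0.0019422  -0.15231114]]
```

Request:
apply_moves([
  {"x": 1.2, "y": -2.1, "z": 0, "yaw": 0, "hand": -1},
  {"x": 2.4, "y": -4.2, "z": 0, "yaw": 0, "hand": -1},
  {"x": 3, "y": -5.2, "z": 4, "yaw": 0, "hand": -1},
  {"x": 3, "y": -7, "z": 9, "yaw": 0, "hand": -1},
  {"x": 3, "y": -11, "z": 13, "yaw": 0, "hand": -1},
  {"x": 2, "y": -16, "z": 14, "yaw": 0, "hand": -1},
  {"x": 1, "y": -21, "z": 14, "yaw": 0, "hand": -1},
  {"x": 0, "y": -26, "z": 14, "yaw": 0, "hand": -1},
  {"x": 0, "y": -30, "z": 14, "yaw": 0, "hand": -1},
])

```text
clock: 20.0
position: [0.5766, -0.4597, 0.1868]
ee_rot: [-1.567, -2.722, -0.001]
force: [0.6, 0.7, 0.1]
width: 0.005
gripper_force: 0.0
```

Run:
```python
from h import *
a=get_image("top")[130:330,200:470];b=get_image("scene")[190:360,200:470]
r=lambda i:cv2.resize(i,None,fx=1.6,fy=1.6,interpolation=cv2.INTER_CUBIC)
cv2.imwrite("pics/end.png",np.vstack([r(a),r(b)]));o=observe();print(o["position"],o["force"])
for n in("pencil","stain_tin"): print(n,[q["rect"] for q in recognise(n,"top")[:1]])
```

```text
[ 0.57496124 -0.46296778  0.18640694] [-0.1930619   0.14336728  0.84862593]
pencil [[325.6, 256.1, 383.1, 326.4]]
stain_tin [[202.0, 284.8, 248.8, 334.1]]
```

View pics/end.png

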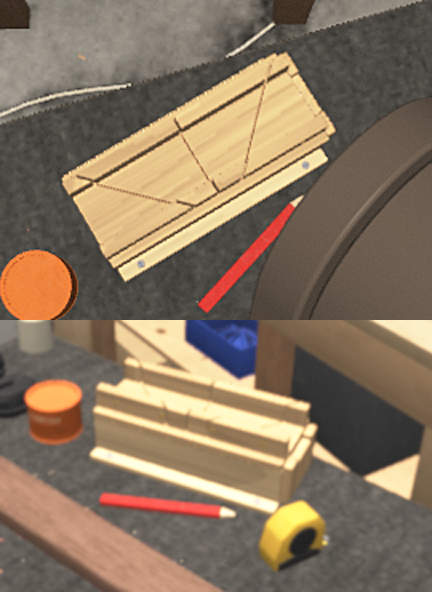

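The drawer is shut, with its front flush against the box end at about (300,455). The channel is empty, no piece lies loose, and the tape, pencil and tin are in place.

```bash
python3 -c "from cell import *;print(sign_off())"
```

```text
the job is handed in; nothing more can be done
None
```

The drawer was pulled out to its stop, all four offcuts were swept into it, and it was pushed fully shut; the tape measure, pencil and tin stayed put, and the job is handed in at about 20 s.

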